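Size a locating pin in the hole gauge

ROBOT

A 6-joint arm with a two-finger parallel gripper is mounted at the origin on the work surface. World frame = base frame: x ahead of the robot, y to its left, z up, the work surface at z = 0. Lengths are in mm, angles in rad, forces in N, time in s.
With the tool pointing down it reaches from about 350 to 975 mm from the base axis. Payload 7.1 kg.
Tool frame: the origin (TCP) lies at the very end of the fingers, on their centre line; the grasp point (between the pads) lies 19 mm behind it (ctrl.grasp_offset is the distance from the TCP to the grasp point, in mm); z points along the fingers, y is the line along which they close (so a half turn about z gives the same grasp; the last joint's range is limited). The gripper opens to 88 mm and grips with 3 to 60 N. Pads are 20 mm wide; open, the fingers measure 115 mm over their backs; the gripper's body (75 mm by 178 mm) begins 61 mm behind the grasp point.
Start: joints at [1.277, 0.423, 1.63, -0, 1.089, -0.019], TCP at [169.565, 601.542, 222.675] pointing down, gripper open.
Joint ranges: [-3, 3], [-0.9, 2.11], [0.09, 2.58], [-1.31, 4.45], [0.11, 2.69], [-2.54, 2.54]. Speed limits (rad/s): [2.39, 2.39, 3.01, 3.14, 3.14, 3.14].

INTERFACE

Orientations are given as a rotation vector (axis times angle).
In Python, from workcell import ctrl, viewer, ticket, models gives the robot as it stands.
- The arm moves only by the tool play_rows, never from a script. Its arguments are lists of equal length, an entry for each row: "dp": the shift along the world's x, y, z in mm, a list of three; "yaw": the turn about the world's z in degrees. In form: {"dp": [[tx, ty, tz], ...], "yaw": [yaw, ...]}. A call has 1 to 8 rows; each row shifts and turns the commanded pose from where the row before left it; what a row does not reach is not made up. A row lasts 1/12 s, in which the tool goes at most 41.7 mm and 7.16 degrees, less where a joint would pass 70% of its speed; a pose out of reach is approached as far as the arm can. A call is refused whole if a number of a shift passes 41.7 or a number of a turn 7.16, either way. A call with a gripper value outside its range is refused whole. "gripper" is the closure, from 0 (fully open) to 1 (shut), set as the call begins (left out, the last holds). The fingers move at their own pace and stop on an object; the grip force is fixed at half the most. Time passes only in rows, so rows that do not move let the fingers close. It gives the time, the measured TCP pose, the force, the opening and the grip force at its end, in the units of the state.
- ctrl.get_obs(): the state, without advancing time (a new reading comes with each control period).
- viewer.get_image(name): name is "side" or "top"; returns a dict with "pixels" (420x560x3 uint8, red, green, blue), "range_z" (420x560 float32, mm along the optical axis (not along the pixel's ray), 0 where there is no reading), "fx", "fy", "cx", "cy" (pixels), "dist_coeffs" ([k1, k2, p1, p2, k3] as OpenCV has them; the pictures are not rectified), "T" (4x4, takes a point from camera to world coordinates). Camera axes: x right, y up, looking along -z (the intrinsics and any distortion apply to the point x, -y, -z); pixel columns grow to the right and rows downward; lengths in mm; the calibration is good to about 2 mm. A picture is of the moment at which its call begins.
- ticket.close_job(): hands the job in; it is judged then, once.
Trained networks look in a picture, given as the dict that the camera call returned (one of the last four; its "shot" number tells which), for a name from the list of things; names that differ only in an ending like _2 or _b are one class to them, and where a whole thing is asked for, a point or a joint stands for the part that bears it (a point fixed in the world has none). Each returns a list of dicts, best first, with "conf" (0 to 1); they miss things now and then, are a little off and sometimes report something else, mostly with a low value. They report only what shows in the picture. A call takes as long as a camera call. They do not tell look-alikes from the thing itself.
- models.look_for(picture, name): "bbox" ([centre column, centre row, width, height] in pixels, round what is visible of it).
- models.landmark_of(picture, name): "location" ([column, row] in pixels: a listed point, or the origin of a listed thing).
The state is a dict: "t": time; "qpos": joint angles; "qvel": joint speeds; "joint_torque": joint torques, N m; "ee_pos": TCP position; "orientation": TCP orientation; "ft_force": force on the tool from outside, world axes, zero at the start; "moment": the same for the moment, N m; "width": finger opening in mm; "grasp_force": force on a finger pad.
Only numpy, scipy, OpenCV 4.12 (cv2) and the standard library are available. Lean on these libraries where they do the work, as an engineer would, in place of code of your own. Each camera call takes 0.05 s, during which the arm holds its last target. There are 200 camera calls.

TASK

Take the pin that stands alone in the wooden block and find its size in the hole gauge: start with the largest hole and step down one hole at a time, pushing the pin through until its tip comes out below, until a hole refuses it when pressed gently on its mouth. Then go back to the smallest hole that it passed and leave it there, pushed fully home on its collar and let go. Never force it (under 25 N on the gauge), and leave the two pins in the black rack and the other things on the bench alone.

Things in the scene. Friction and masses are not known exactly. Their poses are not given: they have to be found in the camera images.
- pin_a: one of three upright steel pins. From the bottom: shank 40 mm long, collar 32 mm wide and 5 thick, round knob 24 mm wide and 35 tall (80 mm in all, 0.16 kg). Shank diameter is 13.5, 16.5 or 19.5 mm, which one is not told; the nose narrows 3 mm in diameter over 3 mm. Hangs by its collar in the wooden block or the rack, with side play. Origin: centre of the shank's bottom end, z up.
- pin_b: one of three upright steel pins. From the bottom: shank 40 mm long, collar 32 mm wide and 5 thick, round knob 24 mm wide and 35 tall (80 mm in all, 0.16 kg). Shank diameter is 13.5, 16.5 or 19.5 mm, which one is not told; the nose narrows 3 mm in diameter over 3 mm. Hangs by its collar in the wooden block or the rack, with side play. Origin: centre of the shank's bottom end, z up.
- pin_c: one of three upright steel pins. From the bottom: shank 40 mm long, collar 32 mm wide and 5 thick, round knob 24 mm wide and 35 tall (80 mm in all, 0.16 kg). Shank diameter is 13.5, 16.5 or 19.5 mm, which one is not told; the nose narrows 3 mm in diameter over 3 mm. Hangs by its collar in the wooden block or the rack, with side play. Origin: centre of the shank's bottom end, z up.
- gauge: hole gauge: feet fixed to the bench, aluminium plate 70 x 210 x 12 mm, top face 62 mm above the bench, on springy pads, open below: pressed down it yields from about 4 N, then 1 mm per 3 N, at most 6 mm. Four round through holes in a row along its middle, 45 mm apart, the largest at the +y end. Origin: on the bench under its middle; y along the row.
- hole0 (a point): centre of the mouth of the gauge's largest, 21 mm hole, level with the plate's top face and moving with it; axes as the gauge's. A pin that fits has 1.5 mm of play in diameter, one that does not fit is at least 1.5 mm too thick, so its nose may sink in by 1 to 2 mm only.
- hole1 (a point): centre of the mouth of the gauge's second, 18 mm hole, level with the plate's top face and moving with it; axes as the gauge's. A pin that fits has 1.5 mm of play in diameter, one that does not fit is at least 1.5 mm too thick, so its nose may sink in by 1 to 2 mm only.
- hole2 (a point): centre of the mouth of the gauge's third, 15 mm hole, level with the plate's top face and moving with it; axes as the gauge's. A pin that fits has 1.5 mm of play in diameter, one that does not fit is at least 1.5 mm too thick, so its nose may sink in by 1 to 2 mm only.
- hole3 (a point): centre of the mouth of the gauge's smallest, 12 mm hole, level with the plate's top face and moving with it; axes as the gauge's. A pin that fits has 1.5 mm of play in diameter, one that does not fit is at least 1.5 mm too thick, so its nose may sink in by 1 to 2 mm only.
- block: wooden block 70 x 70 x 50 mm, fixed, with a single 24 mm hole, 44 mm deep, in its top; the pin to be gauged stands in it. Origin: centre of its underside on the bench.
- block_hole0 (a point): centre of the mouth of the wooden block's hole, 50 mm above the bench.
- rack: black plastic rack 160 x 60 x 50 mm, fixed, with two 24 mm holes 90 mm apart holding the two other pins, which stay there. Origin: centre of its underside on the bench; x along its length.
- cup: bystander: orange plastic cup, 74 mm wide, 95 mm tall
- can: bystander: black spray can, 64 mm wide, 190 mm tall
- bottle: bystander: blue drinking bottle, 84 mm wide, 230 mm tall
- carton: bystander: small cardboard carton, 90 x 130 x 60 mm
- screwdriver: bystander: screwdriver lying down, 190 mm long
- collar: bystander: steel shaft collar lying flat, 42 mm outside, 24 mm bore, 14 mm high
- hammer: bystander: hammer lying down, 270 mm long
Things that resemble listed ones, but are neither listed nor needed, are in the scene too. Leave any purple or turquoise look-alike of the block alone.

How it is judged (in metres and radians):
On the way, in this order (a step that is already met when the one before it is completed fails the run):
1. the pin from the wooden block has been put into the largest hole until its tip came out under the plate (horizontal distance between each of pin_a, pin_b, pin_c and block_hole0 above 0.05 m and ((z of pin_a in the frame of hole0 below -0.016 m and horizontal distance between pin_a and hole0 below 0.006 m and angle between the z axis of pin_a and the z axis of gauge, either way round below 0.2 rad) or (z of pin_b in the frame of hole0 below -0.016 m and horizontal distance between pin_b and hole0 below 0.006 m and angle between the z axis of pin_b and the z axis of gauge, either way round below 0.2 rad) or (z of pin_c in the frame of hole0 below -0.016 m and horizontal distance between pin_c and hole0 below 0.006 m and angle between the z axis of pin_c and the z axis of gauge, either way round below 0.2 rad))), for 0.05 s.
2. the pin has been tried in the second hole: through it until the tip came out below, or, if it is too thick, pressed on that hole's mouth and refused (((contact force between pin_a and gauge above 1.5 N and horizontal distance between pin_a and hole1 below 0.006 m and z of pin_a in the frame of hole1 between -0.005 and 0.004 m) or (z of pin_b in the frame of hole1 below -0.016 m and horizontal distance between pin_b and hole1 below 0.006 m and angle between the z axis of pin_b and the z axis of gauge, either way round below 0.2 rad) or (z of pin_c in the frame of hole1 below -0.016 m and horizontal distance between pin_c and hole1 below 0.006 m and angle between the z axis of pin_c and the z axis of gauge, either way round below 0.2 rad))), for 0.05 s.
3. next: if the second hole refused it, it is back in the largest hole, tip out below; else it has been tried in the third hole the same way (through, or pressed on the mouth and refused) (((z of pin_a in the frame of hole0 below -0.016 m and horizontal distance between pin_a and hole0 below 0.006 m and angle between the z axis of pin_a and the z axis of gauge, either way round below 0.2 rad) or (contact force between pin_b and gauge above 1.5 N and horizontal distance between pin_b and hole2 below 0.006 m and z of pin_b in the frame of hole2 between -0.005 and 0.004 m) or (z of pin_c in the frame of hole2 below -0.016 m and horizontal distance between pin_c and hole2 below 0.006 m and angle between the z axis of pin_c and the z axis of gauge, either way round below 0.2 rad))), for 0.05 s.
4. if the 2nd hole refused it: fully home in the largest and let go; if the 3rd refused it: back in the 2nd, tip out below; if through the 3rd: pressed on the smallest and refused (((((z of pin_a in the frame of hole0 below -0.037 m and horizontal distance between pin_a and hole0 below 0.004 m and angle between the z axis of pin_a and the z axis of gauge, either way round below 0.2 rad) and angle between pin_a's own z axis and vertical below 0.1 rad and linear speed of pin_a below 0.02 m/s) and contact force between pin_a and the fingers below 0.3 N) or (z of pin_b in the frame of hole1 below -0.016 m and horizontal distance between pin_b and hole1 below 0.006 m and angle between the z axis of pin_b and the z axis of gauge, either way round below 0.2 rad) or (contact force between pin_c and gauge above 1.5 N and horizontal distance between pin_c and hole3 below 0.006 m and z of pin_c in the frame of hole3 between -0.005 and 0.004 m))), for 0.05 s.
At the end, for the whole second after the job is handed in: the pin that stood in the wooden block stands at rest in the smallest gauge hole that its shank passes, upright within 0.1 rad, its collar within 3 mm of the plate's top, and let go; no pin is within 50 mm of the wooden block's hole, and the other two pins have not been moved from the rack (horizontal distance between each of pin_a, pin_b, pin_c and block_hole0 above 0.05 m and (((z of pin_a in the frame of hole0 below -0.037 m and horizontal distance between pin_a and hole0 below 0.004 m and angle between the z axis of pin_a and the z axis of gauge, either way round below 0.2 rad) and angle between pin_a's own z axis and vertical below 0.1 rad and linear speed of pin_a below 0.02 m/s) or ((z of pin_b in the frame of hole1 below -0.037 m and horizontal distance between pin_b and hole1 below 0.004 m and angle between the z axis of pin_b and the z axis of gauge, either way round below 0.2 rad) and angle between pin_b's own z axis and vertical below 0.1 rad and linear speed of pin_b below 0.02 m/s) or ((z of pin_c in the frame of hole2 below -0.037 m and horizontal distance between pin_c and hole2 below 0.004 m and angle between the z axis of pin_c and the z axis of gauge, either way round below 0.2 rad) and angle between pin_c's own z axis and vertical below 0.1 rad and linear speed of pin_c below 0.02 m/s))); the robot touches nothing.
It fails at once if anything presses on the gauge with more than 25 N (contact force between gauge and anything else above 25 N).
It fails at once if a second pin moved by more than 30 mm (distance of each of pin_a, pin_b from where it was at the start of the episode above 0.03 m or distance of each of pin_a, pin_c from where it was at the start of the episode above 0.03 m or distance of each of pin_b, pin_c from where it was at the start of the episode above 0.03 m).
It fails at once if a bystander moved by more than 30 mm (distance of any of cup, can, bottle, carton, screwdriver, collar, hammer from where it was at the start of the episode above 0.03 m).
It also fails if it takes over 64 s, if anything falls off the work surface, if the arm or the gripper's body presses on something with over 40 N, if the wrist force passes 120 N, or if a joint passes its speed limit or range.

## Working session

There is one attempt and no reset: what is moved stays moved. The work goes in short steps, Python scripts to look and compute and a tool call to move; the robot and the scene stay as the last step left them, time stands still between calls to the robot, and variables do not carry over. Pictures are saved under pics/ and viewed, at most 10 in all, crops included, and the job is handed in when it is done.

Besides the shell and the picture viewer there is one more tool, called after ">>>" in YAML: its name, and indented under it one key for each argument. play_rows: Moves the arm, as the interface text tells. Its arguments: {"type":"object","properties":{"dp":{"type":"array"},"yaw":{"type":"array"},"gripper":{"type":"number"}},"required":["dp","yaw"]}

```bash
mkdir -p pics; cat > h.py <<'E'
import numpy as np, cv2
from workcell import ctrl, viewer, ticket, models
def K(p): return np.array([[p['fx'],0,p['cx']],[0,p['fy'],p['cy']],[0,0,1.]])
def ray(p,uv):
    n=cv2.undistortPoints(np.array([[uv]],float),K(p),np.array(p['dist_coeffs'],float))[0,0]
    T=np.array(p['T']); return T[:3,3],T[:3,:3]@np.array([n[0],-n[1],-1.])
def at_z(p,uv,z):
    o,d=ray(p,uv); return o+d*(z-o[2])/d[2]
def at_d(p,uv):
    o,d=ray(p,uv); return o+d*p['range_z'][int(round(uv[1])),int(round(uv[0]))]
def cloud(p):
    h,w=p['range_z'].shape; u,v=np.meshgrid(np.arange(w),np.arange(h))
    n=cv2.undistortPoints(np.stack([u.ravel(),v.ravel()],1).astype(float)[:,None],K(p),np.array(p['dist_coeffs'],float))[:,0]
    T=np.array(p['T']); d=np.c_[n[:,0],-n[:,1],-np.ones(len(n))]*p['range_z'].ravel()[:,None]
    return (d@T[:3,:3].T+T[:3,3]).reshape(h,w,3)
def save(p,name,crop=None,s=1):
    im=p['pixels'][:,:,::-1]
    if crop: im=im[crop[1]:crop[3],crop[0]:crop[2]]
    cv2.imwrite('pics/'+name,cv2.resize(im,None,fx=s,fy=s,interpolation=cv2.INTER_CUBIC))
E
python3 - <<'E'
from h import *
np.set_printoptions(precision=1,suppress=True)
for c in ('top','side'):
    p=viewer.get_image(c); save(p,c+'0.png',s=1.4); print(c,np.array(p['T']).round(2).tolist(),p['fx'])
    for n in ['pin_a','gauge','block','rack']:
        print(n,[(np.round(b['bbox']),round(b['conf'],2)) for b in models.look_for(p,n)])
    for n,z in [('hole0',62),('hole1',62),('hole2',62),('hole3',62),('block_hole0',50),('pin_a',8)]:
        print(n,[(np.round(b['location'],1),at_z(p,b['location'],z),round(b['conf'],2)) for b in models.landmark_of(p,n)])
print(ctrl.get_obs())
E
```

```text
top [[0.02, 0.99, -0.13, 386.81], [-1.0, 0.02, -0.0, 45.25], [-0.0, 0.13, 0.99, 1407.24], [0.0, 0.0, 0.0, 1.0]] 493.87088534565436
pin_a [(array([401., 236.,  16.,  15.]), 0.54), (array([408., 265.,  11.,  13.]), 0.4)]
gauge [(array([308., 239.,  80.,  36.]), 0.89), (array([192., 233.,  31.,  29.]), 0.39)]
block [(array([194., 233.,  31.,  33.]), 0.88), (array([236., 285.,  25.,  26.]), 0.6), (array([240., 234.,  27.,  30.]), 0.58)]
rack [(array([403., 252.,  30.,  62.]), 0.97), (array([310., 238.,  79.,  35.]), 0.15)]
hole0 [(array([300.4, 235.6]), array([506. ,  -4.8,  62. ]), 0.85), (array([285.6, 241. ]), array([490.4,  35.3,  62. ]), 0.7), (array([335.4, 232.6]), array([ 516.1, -100.7,   62. ]), 0.67)]
hole1 [(array([300.4, 235.6]), array([506. ,  -4.8,  62. ]), 0.85), (array([285.6, 241. ]), array([490.4,  35.3,  62. ]), 0.7), (array([335.4, 232.6]), array([ 516.1, -100.7,   62. ]), 0.67)]
hole2 [(array([300.4, 235.6]), array([506. ,  -4.8,  62. ]), 0.85), (array([285.6, 241. ]), array([490.4,  35.3,  62. ]), 0.7), (array([335.4, 232.6]), array([ 516.1, -100.7,   62. ]), 0.67)]
[... 2184 characters left out ...]
le0 [(array([224.2, 166.6]), array([507. , 306.1,  50. ]), 0.96), (array([195.5, 202.2]), array([379.6, 179.1,  50. ]), 0.74)]
pin_a [(array([225.8, 178.1]), array([508.8, 305.1,   8. ]), 0.72), (array([324.3, 325.7]), array([ 514.3, -278.5,    8. ]), 0.71), (array([294. , 349.4]), array([ 430.8, -301.8,    8. ]), 0.69)]
{'t': 1.1, 'qpos': array([ 1.3,  0.4,  1.6,  0. ,  1.1, -0. ]), 'qvel': array([-0.,  0.,  0., -0.,  0.,  0.]), 'joint_torque': array([  0. , -54.5, -27.4,   0.1,   0. ,   0. ]), 'ee_pos': array([169.6, 601.6, 222.7]), 'orientation': array([-0.4, -3.1, -0. ]), 'ft_force': array([ 0.7, -0.3, -0. ]), 'moment': array([0., 0., 0.]), 'grasp_force': 0.0, 'width': 87.73631940974896}
```

View images.

View pics/top0.png

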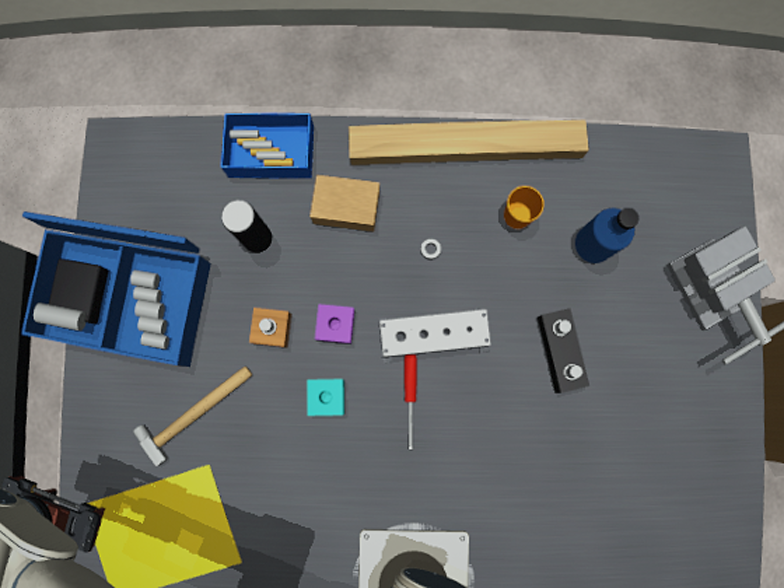

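View pics/side0.png

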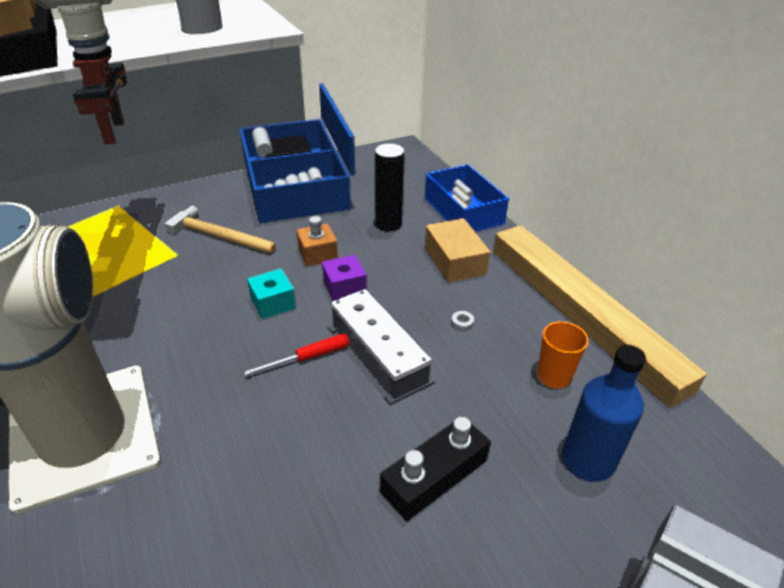

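The top view shows the pin in the orange wooden block at about (267,325). The gauge holes run from (401,336), the largest, to (469,329), all in 1.4x pixels. The side view agrees. Next I refine these positions.

```bash
cat > m.py <<'E'
from h import *
np.set_printoptions(precision=1,suppress=True)
G={'top':[(286.5,240),(303,238.5),(318.5,236.5),(335,235)],'side':[(256.4,219.5),(265.5,230.5),(275,241.5),(285.5,252.5)]}
for c in ('top','side'):
    p=viewer.get_image(c); g=cv2.cvtColor(p['pixels'],cv2.COLOR_RGB2GRAY); g=g.astype(float); P=[]
    for (u,v) in G[c]:
        r=6; u0,v0=int(round(u)),int(round(v)); 
        w=g[v0-r:v0+r+1,u0-r:u0+r+1]; vv,uu=np.mgrid[v0-r:v0+r+1,u0-r:u0+r+1]
        W=np.clip(np.percentile(w,75)*.85-w,0,None); W*=((uu-u)**2+(vv-v)**2<=36)
        P.append(at_z(p,((W*uu).sum()/W.sum(),(W*vv).sum()/W.sum()),62))
    P=np.array(P); print(c,'holes',P[:,:2].tolist())
    m=P.mean(0); d=np.linalg.svd(P-m)[2][0]; d*=-np.sign(d[1]); print('mid',m,'dir',d,'proj',(P-m)@d)
    C=cloud(p)
    def st(x,y,r,z0,z1):
        k=(np.hypot(C[...,0]-x,C[...,1]-y)<r)&(C[...,2]>z0)&(C[...,2]<z1); return C[k]
    q=st(505,307,40,84,100); print('knob',len(q),q.mean(0) if len(q) else 0, q.min(0),q.max(0))
    q=st(505,307,60,40,53); print('block top',len(q),np.median(q,0),q.min(0),q.max(0))
    q=st(508,-30,110,55,70); print('gauge',len(q),q.mean(0),np.median(q[:,2]))
    # knob top ellipse by brightness: report pixel centroid at z=90
    k=(np.hypot(C[...,0]-505,C[...,1]-307)<40)&(C[...,2]>86)&(C[...,2]<96)
    vv,uu=np.nonzero(k)
    if len(uu): print('knobtop px',uu.mean(),vv.mean(),at_z(p,(uu.mean(),vv.mean()),90))
    k=(np.hypot(C[...,0]-508,C[...,1]+30)<120)&(C[...,2]>57)&(C[...,2]<67)&(g>120)
    R=cv2.minAreaRect(C[k][:,:2].astype(np.float32)); print('gauge rect',R)
    save(p,c+'1.png',crop=(150,190,430,290) if c=='top' else (190,140,340,290),s=2.8 if c=='top' else 4)
E
python3 m.py
```

```text
top holes [[494.3547981335432, 34.223755750629806], [499.4859740296236, -10.562373070582161], [505.0218848285785, -54.89686082506105], [510.48096119006277, -99.41187101835621]]
mid [502.3 -32.7  62. ] dir [ 0.1 -1.   0. ] proj [-67.4 -22.3  22.4  67.2]
knob 62 [506.6 296.3  89. ] [495.5 285.1  84.3] [518.  307.   96.8]
block top 522 [504.6 294.   48.5] [469.4 258.4  40.5] [543.9 334.4  53. ]
gauge 1809 [501.7 -32.8  60.8] 60.646367202710735
knobtop px 188.96153846153845 232.05769230769232 [506.5 296.3  90. ]
gauge rect ((501.5910339355469, -31.7991943359375), (70.57129669189453, 210.42971801757812), 7.053028583526611)
side holes [[493.41638011681414, 35.19892734234122], [499.2439632621238, -8.966359005247341], [504.7734845129576, -53.52240155086065], [510.79323707039174, -97.59016738381763]]
mid [502.1 -31.2  62. ] dir [ 0.1 -1.   0. ] proj [-67.  -22.4  22.5  66.9]
knob 45 [509.2 295.3  90. ] [497.2 285.8  84.9] [520.8 309.8  94.1]
block top 303 [501.6 282.4  50.5] [472.1 257.4  40.1] [548.3 337.9  53. ]
gauge 1874 [500.7 -40.5  62.4] 62.64055736065944
knobtop px 225.3095238095238 156.71428571428572 [509.6 296.2  90. ]
gauge rect ((500.955810546875, -30.200927734375), (72.62757110595703, 213.9578094482422), 7.075774669647217)
```

>>> play_rows:
  dp:
    - [28,-25,0]
    - [28,-25,0]
    - [28,-25,0]
    - [28,-25,0]
    - [28,-25,0]
    - [28,-25,0]
    - [28,-25,0]
    - [28,-25,0]
  yaw: [0,0,0,0,0,0,0,0]
  gripper: 0

```text
t: 1.87
ee_pos: [394.8, 400.2, 222.9]
orientation: [0.43, 3.112, 0.001]
ft_force: [0.9, 1.2, 0.4]
width: 88.1
grasp_force: 0.0
```

>>> play_rows:
  dp:
    - [28,-25,0]
    - [28,-25,0]
    - [28,-27,-10]
    - [20,-20,-20]
    - [10,-9,-30]
    - [0,0,-30]
    - [0,0,0]
    - [0,0,0]
  yaw: [0,0,0,0,0,0,0,0]

```text
t: 2.53
ee_pos: [506.6, 294.8, 131.6]
orientation: [-0.431, -3.109, 0.003]
ft_force: [0.2, 2.0, -0.2]
width: 87.5
grasp_force: 0.0
```

>>> play_rows:
  dp:
    - [1,1,-30]
    - [0,0,-25]
    - [0,0,-14]
    - [0,0,-4]
    - [0,0,0]
  yaw: [0,0,0,0,0]

```text
t: 2.95
ee_pos: [508.7, 297.4, 60.5]
orientation: [0.429, 3.112, 0.001]
ft_force: [0.3, -0.2, 0.8]
width: 87.8
grasp_force: 0.0
```

>>> play_rows:
  dp:
    - [0,0,0]
    - [0,0,0]
    - [0,0,0]
    - [0,0,0]
    - [0,0,0]
    - [0,0,0]
    - [0,0,0]
    - [0,0,0]
  yaw: [0,0,0,0,0,0,0,0]
  gripper: 1

```text
t: 3.62
ee_pos: [508.6, 296.5, 59.7]
orientation: [0.43, 3.112, 0.0]
ft_force: [1.2, 0.1, -0.1]
width: 37.9
grasp_force: 0.0
```

>>> play_rows:
  dp:
    - [0,0,0]
    - [0,0,0]
    - [0,0,0]
    - [0,0,0]
    - [0,0,0]
  yaw: [0,0,0,0,0]

```text
t: 4.03
ee_pos: [508.6, 296.6, 59.6]
orientation: [0.43, 3.112, 0.0]
ft_force: [1.0, 0.9, -1.4]
width: 23.4
grasp_force: 30.0
```

>>> play_rows:
  dp:
    - [0,0,15]
    - [0,0,30]
    - [0,0,25]
    - [0,0,0]
  yaw: [0,0,0,0]

```text
t: 4.37
ee_pos: [511.0, 297.9, 134.0]
orientation: [0.429, 3.107, 0.006]
ft_force: [0.2, -0.7, -2.0]
width: 23.3
grasp_force: 30.0
```

>>> play_rows:
  dp:
    - [-2,-20,3]
    - [-2,-35,0]
    - [-2,-38,0]
    - [-2,-40,0]
    - [-2,-40,0]
    - [-2,-38,0]
    - [-2,-32,0]
    - [0,-18,0]
  yaw: [0,0,0,0,0,0,0,0]

```text
t: 5.03
ee_pos: [492.8, 32.6, 131.6]
orientation: [-0.433, -3.109, 0.002]
ft_force: [-0.9, 1.1, -1.7]
width: 23.7
grasp_force: 30.0
```

>>> play_rows:
  dp:
    - [0,0,0]
    - [0,0,0]
    - [0,0,0]
  yaw: [0,0,0]

```text
t: 5.28
ee_pos: [494.3, 36.0, 132.2]
orientation: [-0.431, -3.111, -0.0]
ft_force: [-0.0, 0.1, -1.7]
width: 23.8
grasp_force: 30.0
```

```bash
python3 - <<'E'
from h import *
np.set_printoptions(precision=1,suppress=True)
print(ctrl.get_obs()['ee_pos'])
p=viewer.get_image('side'); save(p,'s2.png',crop=(215,160,315,260),s=6)
C=cloud(p)
np.save('c.npy',C)
for r in (84,90,95):
  k=(np.hypot(C[...,0]-494,C[...,1]-35)<30)&(abs(C[...,2]-r)<3)
  print(r,C[k].min(0),C[k].max(0),k.sum()) if k.any() else 0
E
```

```text
[494.3  36.  132.2]
84 [486.   28.9  83.7] [498.5  34.3  86.4] 5
90 [483.1  27.5  87.2] [497.7  33.5  93. ] 15
95 [483.1  27.4  92.1] [498.   35.   97.1] 15
```

View pics/s2.png

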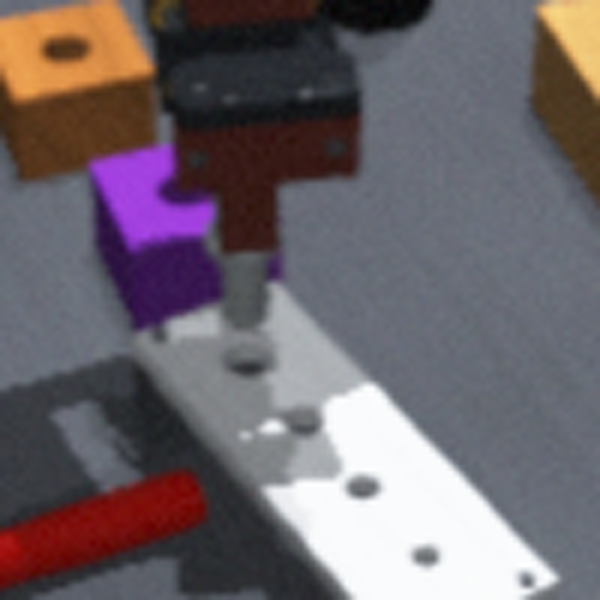

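The pin hangs over the largest hole: its shank bottom is near crop (245,325) and the hole mouth is at (249,358). The block in the background is empty.

```bash
python3 - <<'E'
from h import *
np.set_printoptions(precision=1,suppress=True)
p=viewer.get_image('side')
def proj(X):
    T=np.array(p['T']); c=T[:3,:3].T@(np.array(X)-T[:3,3]); 
    return cv2.projectPoints(np.array([[c[0],-c[1],-c[2]]]),np.zeros(3),np.zeros(3),K(p),np.array(p['dist_coeffs']))[0].ravel()
f=lambda X:(proj(X)-[215,160]+.5)*6
print('hole0',f([494,35,62]),'bottom',f([494,35,82.6]),'top of shank',f([494,35,110]),'+x5',f([499,35,82.6]),'+y5',f([494,40,82.6]))
g=cv2.cvtColor(p['pixels'],cv2.COLOR_RGB2GRAY)
for v in range(200,222): print(v,g[v,246:268])
q=viewer.get_image('top'); save(q,'t2.png',crop=(250,200,350,275),s=8)
E
```

```text
hole0 [249.1 360.4] bottom [248.2 322.8] top of shank [246.9 271.3] +x5 [259.3 319.5] +y5 [243.4 315.6]
200 [ 40  44  55  85 101  72  41  34  34  32  33  30  38  32  36  68  96 108
 107 109 106 107]
201 [ 37  40  44  66  85  72  48  41  43  46  47  51  51  50  53  67  95 107
 105 105 110 107]
202 [ 42  40  43  54  74  73  67  67  81  91  93  85  83  74  62  62  91 105
 106 107 104 110]
203 [ 35  38  39  40  49  67  78  86  89  95  92  88  81  62  52  65  91 106
 104 108 108 107]
204 [ 40  39  44  40  45  58  73  81  85  84  84  81  78  57  44  63  89 108
 109 110 108 106]
205 [ 39  36  41  34  43  55  72  79  84  86  82  83  73  57  42  65  93 107
 112 107 110 108]
206 [ 40  38  36  38  42  51  69  84  83  87  83  80  73  64  70  78  93 106
 104 109 105 105]
207 [ 35  41  40  40  37  49  66  82  85  91  85  81  77 107 139 135 113 109
 109 108 111 109]
208 [ 37  41  40  39  39  47  68  82  88  84  85  83  77 103 148 168 147 117
 110 107 110 108]
209 [ 39  39  38  43  44  50  72  82  84  88  82  83  79  97 146 172 169 142
 115 111 109 106]
210 [ 37  46  51  69  78  82  87  85  85  87  
[... 393 characters left out ...]
2 173 175 174 177
 177 179 172 157]
215 [172 174 171 172 172 151 134 133 129 127 126 115 126 143 160 176 174 174
 174 180 174 169]
216 [145 143 146 145 144 136 133 134 137 138 136 134 135 140 155 171 174 175
 177 175 177 178]
217 [131 133 132 134 136 134 130 125 122 117 120 121 126 135 141 163 173 176
 173 175 179 181]
218 [136 133 131 132 129 131 118 110 109 111 117 115 116 117 139 165 174 173
 177 173 174 177]
219 [130 130 133 134 132 121 104 101 107 108 112 112 115 108 124 158 174 178
 173 173 174 176]
220 [136 132 131 135 129 124 106  90  80  75  73  74  86  97 117 156 177 177
 172 174 173 173]
221 [133 133 135 132 132 130 115  86  60  52  47  51  70 106 134 159 177 177
 176 177 175 173]
```

View pics/t2.png

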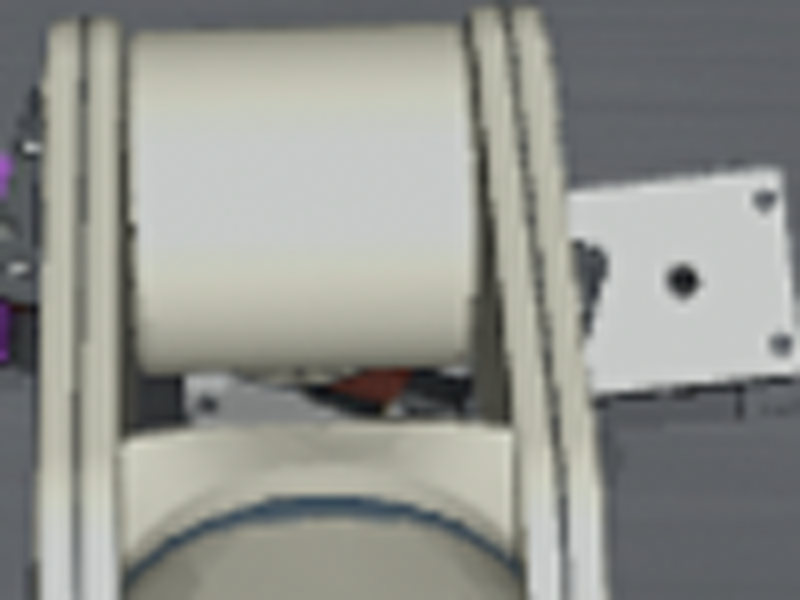

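>>> play_rows:
  dp:
    - [0.3,-1.5,-8]
    - [0,0,-8]
    - [0,0,0]
    - [0,0,0]
  yaw: [0,0,0,0]

```text
t: 5.77
ee_pos: [494.2, 34.3, 115.7]
orientation: [-0.429, -3.11, 0.001]
ft_force: [0.1, -0.1, -2.3]
width: 23.3
grasp_force: 30.0
```

```bash
python3 - <<'E'
from h import *
p=viewer.get_image('side'); save(p,'s3.png',crop=(235,195,275,225),s=18)
print(ctrl.get_obs()['ee_pos'])
E
```

```text
[494.5165693   34.20607601 116.15720306]
```

View pics/s3.png

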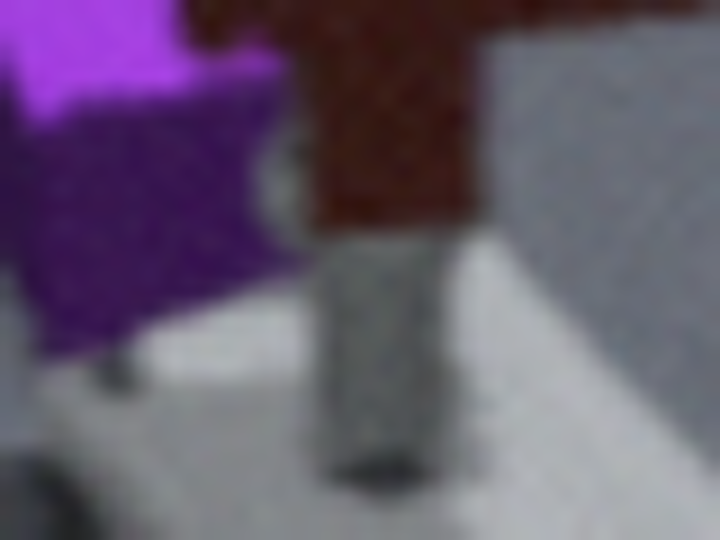

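Laterally the pin is centred (pin at 383, hole at 387), and its nose is at the height expected if it is also centred in depth. I'll descend gently.

>>> play_rows:
  dp:
    - [0.3,0,-2]
    - [0,0,-2]
    - [0,0,-2]
    - [0,0,-1.5]
    - [0,0,0]
  yaw: [0,0,0,0,0]

```text
t: 6.23
ee_pos: [495.0, 34.0, 108.9]
orientation: [-0.43, -3.112, 0.0]
ft_force: [0.1, -0.2, -2.6]
width: 23.5
grasp_force: 30.0
```

>>> play_rows:
  dp:
    - [0,0,-2]
    - [0,0,-2]
    - [0,0,-2]
    - [0,0,0]
  yaw: [0,0,0,0]

```text
t: 6.57
ee_pos: [494.9, 34.1, 102.8]
orientation: [-0.43, -3.111, 0.0]
ft_force: [-0.5, 1.0, -2.6]
width: 23.4
grasp_force: 30.0
```

>>> play_rows:
  dp:
    - [0,0,-3]
    - [0,0,-3]
    - [0,0,-3]
    - [0,0,-3]
    - [0,0,0]
    - [0,0,0]
  yaw: [0,0,0,0,0,0]

```text
t: 7.07
ee_pos: [494.9, 34.1, 90.8]
orientation: [-0.43, -3.111, 0.0]
ft_force: [-0.4, 2.0, -2.7]
width: 23.9
grasp_force: 30.0
```

>>> play_rows:
  dp:
    - [0,1,0]
    - [0,0,0]
  yaw: [0,0]

```text
t: 7.23
ee_pos: [495.3, 35.0, 91.2]
orientation: [0.43, 3.112, -0.0]
ft_force: [-0.5, 0.3, -2.5]
width: 23.6
grasp_force: 30.0
```

>>> play_rows:
  dp:
    - [0,-2,0]
    - [0,0,0]
  yaw: [0,0]

```text
t: 7.4
ee_pos: [495.2, 33.7, 91.3]
orientation: [-0.432, -3.112, -0.002]
ft_force: [-1.0, 7.1, -2.2]
width: 23.4
grasp_force: 30.0
```

>>> play_rows:
  dp:
    - [1,1,0]
    - [0,0,0]
  yaw: [0,0]

```text
t: 7.57
ee_pos: [495.5, 34.2, 91.2]
orientation: [-0.43, -3.111, 0.0]
ft_force: [-2.6, 3.1, -0.7]
width: 23.5
grasp_force: 30.0
```

>>> play_rows:
  dp:
    - [-2,0,0]
    - [0,0,0]
  yaw: [0,0]

```text
t: 7.73
ee_pos: [494.5, 34.0, 91.3]
orientation: [0.43, 3.111, 0.0]
ft_force: [-0.1, 1.5, -2.6]
width: 23.4
grasp_force: 30.0
```

>>> play_rows:
  dp:
    - [0,2,0]
    - [0,0,0]
  yaw: [0,0]

```text
t: 7.9
ee_pos: [494.6, 35.8, 91.4]
orientation: [0.43, 3.111, -0.001]
ft_force: [-0.3, -1.6, -1.7]
width: 23.3
grasp_force: 30.0
```

>>> play_rows:
  dp:
    - [0,1,0]
    - [0,0,0]
  yaw: [0,0]

```text
t: 8.07
ee_pos: [494.5, 36.1, 91.4]
orientation: [0.429, 3.111, -0.002]
ft_force: [-0.9, -6.4, 0.2]
width: 23.3
grasp_force: 30.0
```

>>> play_rows:
  dp:
    - [0,1,0]
    - [0,0,0]
  yaw: [0,0]

```text
t: 8.23
ee_pos: [494.5, 36.5, 91.4]
orientation: [0.428, 3.112, -0.004]
ft_force: [-1.0, -9.9, 1.3]
width: 23.4
grasp_force: 30.0
```

>>> play_rows:
  dp:
    - [0,-2.2,0]
    - [-1,0,0]
    - [0,0,0]
  yaw: [0,0,0]

```text
t: 8.48
ee_pos: [493.7, 35.7, 91.3]
orientation: [0.43, 3.111, 0.0]
ft_force: [0.4, -2.4, -1.5]
width: 23.3
grasp_force: 30.0
```

>>> play_rows:
  dp:
    - [-1,0,0]
    - [0,0,0]
  yaw: [0,0]

```text
t: 8.65
ee_pos: [493.3, 35.8, 91.4]
orientation: [0.429, 3.11, 0.0]
ft_force: [3.1, -3.8, -3.6]
width: 23.5
grasp_force: 30.0
```

>>> play_rows:
  dp:
    - [3,0,0]
    - [0,0,0]
  yaw: [0,0]

```text
t: 8.82
ee_pos: [494.7, 35.9, 91.0]
orientation: [-0.43, -3.11, 0.0]
ft_force: [-0.1, -2.3, -0.5]
width: 23.5
grasp_force: 30.0
```

>>> play_rows:
  dp:
    - [0,-0.8,0]
    - [0,0,8]
    - [0,0,12]
    - [0,0,10]
    - [0,0,0]
    - [0,0,0]
  yaw: [0,0,0,0,0,0]

```text
t: 9.32
ee_pos: [495.6, 35.2, 122.0]
orientation: [0.43, 3.11, 0.001]
ft_force: [-0.6, -0.0, -1.8]
width: 23.5
grasp_force: 30.0
```

>>> play_rows:
  dp:
    - [1.3,-15,0]
    - [1.5,-15,0]
    - [1.5,-14.9,0]
    - [0,0,-4]
    - [0,0,-3.5]
    - [0,0,0]
    - [0,0,0]
  yaw: [0,0,0,0,0,0,0]

```text
t: 9.9
ee_pos: [498.8, -9.3, 113.1]
orientation: [-0.429, -3.111, -0.0]
ft_force: [0.4, 0.0, -2.9]
width: 23.5
grasp_force: 30.0
```

>>> play_rows:
  dp:
    - [1,-0.4,0]
    - [0,0,-1]
    - [0,0,-1]
    - [0,0,0]
  yaw: [0,0,0,0]

```text
t: 10.23
ee_pos: [500.4, -10.0, 111.6]
orientation: [-0.43, -3.112, -0.0]
ft_force: [-1.2, 0.8, -1.3]
width: 23.6
grasp_force: 30.0
```

>>> play_rows:
  dp:
    - [0,0,-1]
    - [0,0,0]
    - [0,0,0]
  yaw: [0,0,0]

```text
t: 10.48
ee_pos: [500.4, -10.2, 110.7]
orientation: [-0.43, -3.112, 0.0]
ft_force: [0.5, 0.3, -1.9]
width: 23.2
grasp_force: 30.0
```

>>> play_rows:
  dp:
    - [0,0,-1]
    - [0,0,0]
    - [0,0,0]
  yaw: [0,0,0]

```text
t: 10.73
ee_pos: [500.6, -10.3, 109.9]
orientation: [0.43, 3.112, 0.0]
ft_force: [-0.9, 0.1, 2.6]
width: 23.7
grasp_force: 30.0
```

>>> play_rows:
  dp:
    - [0,0,-1.5]
    - [0,0,0]
    - [0,0,0]
  yaw: [0,0,0]

```text
t: 10.98
ee_pos: [500.7, -10.3, 108.5]
orientation: [0.43, 3.111, 0.0]
ft_force: [-1.4, 0.9, 5.3]
width: 23.8
grasp_force: 30.0
```

>>> play_rows:
  dp:
    - [-1,0,0]
    - [0,0.7,0]
    - [0,0,0]
  yaw: [0,0,0]

```text
t: 11.23
ee_pos: [500.3, -9.8, 108.7]
orientation: [0.43, 3.11, -0.0]
ft_force: [0.4, -1.2, 4.4]
width: 23.6
grasp_force: 30.0
```

Hole 1 refused the pin: about 7 N with only a 1–2 mm sink. The small play in hole 0 also fits the 19.5 mm shank, so I'm going back to hole 0.

>>> play_rows:
  dp:
    - [0,0,5]
    - [0,0,9]
    - [-2,15,0]
    - [-2,15,0]
    - [-1.6,14.8,0]
    - [0,0,-4]
    - [0,0,0]
    - [0,0,0]
  yaw: [0,0,0,0,0,0,0,0]

```text
t: 11.9
ee_pos: [493.6, 35.0, 118.1]
orientation: [-0.429, -3.111, 0.0]
ft_force: [0.3, 0.2, -2.3]
width: 23.5
grasp_force: 30.0
```

>>> play_rows:
  dp:
    - [0.6,0,-3]
    - [0,0,-2]
    - [0,0,-2]
    - [0,0,-1.5]
    - [0,0,0]
    - [0,0,0]
  yaw: [0,0,0,0,0,0]

```text
t: 12.4
ee_pos: [494.3, 35.1, 109.5]
orientation: [-0.431, -3.112, 0.0]
ft_force: [-0.4, -1.2, -2.1]
width: 23.3
grasp_force: 30.0
```

>>> play_rows:
  dp:
    - [0,0,-1.5]
    - [0,0,-1.5]
    - [0,0,0]
    - [0,0,0]
  yaw: [0,0,0,0]

```text
t: 12.73
ee_pos: [494.4, 35.3, 106.6]
orientation: [-0.43, -3.112, 0.0]
ft_force: [-0.1, -0.4, -1.6]
width: 23.0
grasp_force: 30.0
```

>>> play_rows:
  dp:
    - [0,0,-4]
    - [0,0,-4]
    - [0,0,-4]
    - [0,0,-4]
    - [0,0,-4]
    - [0,0,0]
  yaw: [0,0,0,0,0,0]

```text
t: 13.23
ee_pos: [493.9, 35.2, 85.7]
orientation: [-0.43, -3.11, 0.0]
ft_force: [0.5, 0.0, -2.4]
width: 23.7
grasp_force: 30.0
```

>>> play_rows:
  dp:
    - [0,0,-4]
    - [0,0,-4]
    - [0,0,-3]
    - [0,0,0]
    - [0,0,0]
  yaw: [0,0,0,0,0]

```text
t: 13.65
ee_pos: [494.3, 35.2, 75.5]
orientation: [-0.43, -3.112, 0.0]
ft_force: [0.2, -0.5, -2.8]
width: 23.7
grasp_force: 30.0
```

>>> play_rows:
  dp:
    - [0,0,-2]
    - [0,0,-1]
    - [0,0,0]
    - [0,0,0]
  yaw: [0,0,0,0]

```text
t: 13.98
ee_pos: [494.5, 35.2, 72.7]
orientation: [-0.43, -3.112, 0.0]
ft_force: [-0.2, -1.1, -2.1]
width: 23.4
grasp_force: 30.0
```

>>> play_rows:
  dp:
    - [0,0,-1]
    - [0,0,0]
    - [0,0,0]
  yaw: [0,0,0]

```text
t: 14.23
ee_pos: [494.5, 35.3, 71.7]
orientation: [0.43, 3.112, 0.0]
ft_force: [1.0, 0.3, -1.2]
width: 23.5
grasp_force: 30.0
```

>>> play_rows:
  dp:
    - [0,0,-0.8]
    - [0,0,0]
    - [0,0,0]
  yaw: [0,0,0]

```text
t: 14.48
ee_pos: [494.5, 35.2, 71.1]
orientation: [0.43, 3.112, 0.0]
ft_force: [-0.9, -0.4, 4.2]
width: 23.4
grasp_force: 30.0
```

>>> play_rows:
  dp:
    - [0,0,0.3]
    - [0,0,0]
    - [0,0,0]
    - [0,0,0]
    - [0,0,0]
    - [0,0,0]
    - [0,0,0]
  yaw: [0,0,0,0,0,0,0]
  gripper: 0

```text
t: 15.07
ee_pos: [494.4, 35.2, 71.1]
orientation: [-0.43, -3.112, 0.0]
ft_force: [-0.2, 0.3, 0.3]
width: 67.0
grasp_force: 0.0
```

>>> play_rows:
  dp:
    - [0,0,0]
    - [0,0,0]
    - [0,0,0]
    - [0,0,0]
    - [0,0,0]
  yaw: [0,0,0,0,0]

```text
t: 15.48
ee_pos: [494.4, 35.2, 71.2]
orientation: [-0.43, -3.112, 0.0]
ft_force: [-0.7, -0.3, -0.2]
width: 87.9
grasp_force: 0.0
```

>>> play_rows:
  dp:
    - [0,0,10]
    - [0,0,20]
    - [0,0,30]
    - [0,0,30]
    - [0,0,30]
    - [0,0,0]
    - [0,0,0]
  yaw: [0,0,0,0,0,0,0]

```text
t: 16.07
ee_pos: [495.7, 35.3, 193.4]
orientation: [0.43, 3.107, 0.001]
ft_force: [0.1, 0.6, 0.2]
width: 87.2
grasp_force: 0.0
```

```bash
python3 - <<'E'
from h import *
p=viewer.get_image('side'); save(p,'s4.png',crop=(215,160,315,260),s=6)
o=ctrl.get_obs(); print(o['ee_pos'],o['width'])
E
```

```text
[494.56365282  35.24892969 191.94466027] 87.84549653350913
```

View pics/s4.png

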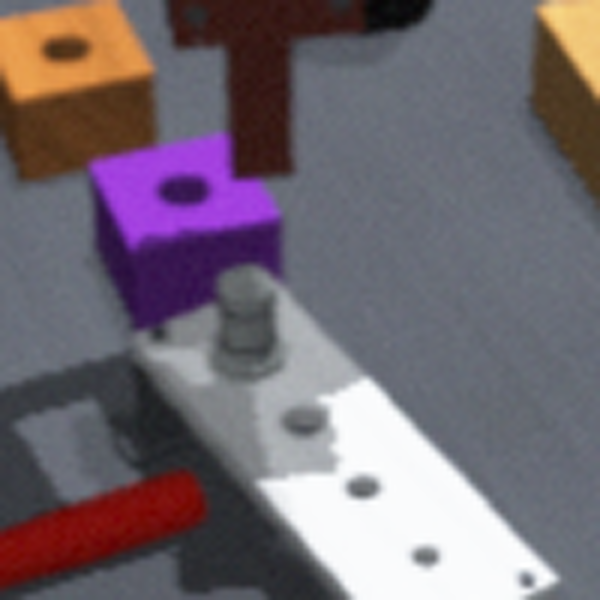

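The pin stands upright in the largest hole (crop 247,330) with its collar on the plate, and the gripper is clear above it.

```bash
python3 -c "
from workcell import ticket
print(ticket.close_job())"
```

```text
the job is handed in; nothing more can be done
None
```

The pin passed the 21 mm hole and was refused by the 18 mm hole at about 7 N, so I left it standing fully home on its collar in the 21 mm hole, let go; the job is handed in, but no verdict came back.

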